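# Start a thread-forming screw in a printed mount

## Task

One screw of the white printed mount still stands proud in its pilot hole. Take the nut driver from its stand, put it fully on that screw's head and give it a good half turn clockwise, pushing down firmly from the first so that it bites at once and sinks along its first thread instead of spinning in the hole, but never with more than about 25 N (2.5 kg), which cracks the print. Then put the driver back upright in its stand; keep the fingers off the screw and leave the other things where they lie.

Things in the scene. Friction and masses are not known exactly. Their poses are not given: they have to be found in the camera images.
- driver: hand nut driver, 90 mm tall, 0.12 to 0.2 kg, upright in the stand at the start. Origin: centre of the socket's mouth (lower end); z up its axis. Lower 28 mm: steel socket, square outside, 26 mm wide (36 mm over corners), its lower 9 mm, then round, 25 mm. Above (z 28 to 90 mm): black handle of rectangular section, 36 mm along its x, 26 mm along its y; grip it across y
- driver_grip (a point): middle of the handle, on the driver's axis 59 mm above the socket's mouth; axes as the driver's
- socket_floor (a point): floor of the driver's socket, on its axis; axes as the driver's. The socket is a square recess open below, 9 mm deep, 17.6 mm wide, its walls square to x and y. Fully on, this floor rests on the screw's top
- stand: square wooden stand, 85 x 85 x 26 mm, fixed, with one round hole in the middle, 43 mm wide and 20 mm deep (its floor 6 mm above the bench). Origin: centre of the underside. The driver stands in it on its socket
- mount: white printed mount, plate 160 x 110 x 10 mm, fixed. Three round bosses 32 mm across, tops 30 mm above the bench, at (50, 30), (-50, 30) and (0, -32) mm in its x, y. The last two have their screws home; that at (50, 30) has the proud screw. Origin: centre of the underside
- screw_top (a point): middle of the top of the proud screw's square head, z up, turning and sinking with it; 56 mm above the bench at the start. Square 10 mm high, 16 mm wide, sides square to x and y, top 4 mm chamfered to 10 mm; under it a washer 28 mm across, 2 mm thick, 14 mm above the boss. The steel screw is upright in its pilot hole and cannot tip or come out
- screw: the proud steel screw: origin on its axis at bench height at the start, sinking with it (the head's top is 56 mm above); it does not show the turn. Pushed and turned clockwise it sinks 1.27 mm per rad (8 mm a turn). The push on it must stay above about 15 N for that (20 N is right): with less it spins in place, sinking nothing; unturned it does not sink at all. Over 27 N on it cracks the boss
- turn (a joint): turn of the proud screw, rad, 0 at the start, positive clockwise from above (driving in), at most 6.0. It takes about 0.1 N m and stays where it is left
- vase: bystander: white printed vase, 68 mm across, 95 mm tall; loose
- calipers: bystander: steel calipers lying flat, 150 mm long along x, jaw 50 mm wide, 13 mm thick; loose
- spool: bystander: filament spool lying flat, 170 mm across, 58 mm tall; loose
- tray: bystander: grey open tray with spare screws, 120 x 90 x 30 mm; loose
- figurine: bystander: white printed figurine, 60 mm across, 100 mm tall; loose
- case: bystander: grey soft case, 50 x 140 x 28 mm; loose
- scraper: bystander: scraper with red grip, 45 x 125 x 16 mm, lying flat; loose
Things that resemble listed ones, but are neither listed nor needed, are in the scene too. Leave any yellow look-alike of the driver alone.

How it is judged (in metres and radians):
On the way, in this order (a step that is already met when the one before it is completed fails the run):
1. the driver is fully on the proud screw's head (horizontal distance between socket_floor and screw_top below 0.003 m and z of socket_floor in the frame of screw_top between -0.003 and 0.003 m and angle between driver's own z axis and vertical below 0.12 rad), for 0.2 s.
2. the screw has been turned by the driver and has sunk along its thread (all of step 1 and value of joint turn above 2.6 rad and height (world z) of screw_top below 0.0532 m), for 0.2 s.
At the end, for the whole second after the job is handed in: The screw has turned at least 2.6 rad clockwise and its top has sunk at least 2.8 mm (below 53.2 mm); the driver is back in the stand's hole, upright within 0.12 rad, within 8 mm of its middle and down on its floor within 4 mm, at rest (value of joint turn above 2.6 rad and height (world z) of screw_top below 0.0532 m and horizontal distance between driver and stand below 0.008 m and height (world z) of driver below 0.01 m and angle between driver's own z axis and vertical below 0.12 rad and linear speed of driver below 0.02 m/s); the robot touches nothing.
It fails at once if the screw is pushed down with over 27 N, cracking the boss (15 N of friction leave 12 N on the thread) (contact force between screw and mount above 12 N).
It fails at once if the screw spins without biting: turned by over 0.9 rad but sunk under 0.5 mm, over 1.6 rad but under 1.2 mm, or over 2.6 rad but under 2.3 mm ((value of joint turn above 0.9 rad and height (world z) of screw_top above 0.0555 m) or (value of joint turn above 1.6 rad and height (world z) of screw_top above 0.0548 m) or (value of joint turn above 2.6 rad and height (world z) of screw_top above 0.0537 m)).
It fails at once if the fingers press on the screw (over 2 N) (contact force between the fingers and screw above 2 N).
It fails at once if a bystander is moved by more than 30 mm (distance of any of vase, calipers, spool, tray, figurine, case, scraper from where it was at the start of the episode above 0.03 m).
It also fails if it takes over 61 s, if anything falls off the work surface, if the arm or the gripper's body presses on something with over 40 N, if the wrist force passes 120 N, or if a joint passes its speed limit or range.

## Robot

A 6-joint arm with a two-finger parallel gripper is mounted at the origin on the work surface. World frame = base frame: x ahead of the robot, y to its left, z up, the work surface at z = 0. Lengths are in mm, angles in rad, forces in N, time in s.
With the tool pointing down it reaches from about 350 to 975 mm from the base axis. Payload 7.1 kg.
Tool frame: the origin (TCP) lies where the fingers leave the gripper's body, on its centre line; the fingertips stand 80 mm ahead of it and the grasp point (between the pads) lies 61 mm ahead of it; x points along the fingers, y is the direction in which the jaws open and shut, and the axes are right-handed (so a half turn about x gives the same grasp; the last joint's range is limited). The gripper opens to 88 mm and grips with 3 to 60 N. Pads are 20 mm wide; open, the fingers measure 115 mm over their backs; the gripper's body (75 mm by 178 mm) begins 61 mm behind the grasp point.
Start: joints at [1.315, 0.423, 1.63, -0, 1.089, -0.019], TCP at [146.59, 607.55, 302.675] pointing down, gripper open.
Joint ranges: [-3, 3], [-0.9, 2.11], [0.09, 2.58], [-1.31, 4.45], [0.11, 2.69], [-2.54, 2.54]. Speed limits (rad/s): [2.39, 2.39, 3.01, 3.14, 3.14, 3.14].

## Interface

Orientations are given as a unit quaternion [x, y, z, w].
In Python, from rig import manip gives the robot as it stands.
- The arm moves only by the tool jog_arm, never from a script. Its arguments are lists of equal length, an entry for each row: "offset": the shift along the tool's x, y, z in cm, a list of three; "twist": the turn about the tool's x in units of 5 degrees (1.0 is 5 degrees). A call has 1 to 8 rows; each row shifts and turns the commanded pose from where the row before left it, along the tool's axes as they then stand; what a row does not reach is not made up. A row lasts 1/10 s, in which the tool goes at most 50 mm and 8.59 degrees, less where a joint would pass 70% of its speed; a pose out of reach is approached as far as the arm can. A call with a gripper value outside its range is refused whole. "fingers" is the closure, from -1 (fully open) to 1 (shut), set as the call begins (left out, the last holds). The fingers move at their own pace and stop on an object; the grip force is fixed at half the most. Time passes only in rows, so rows that do not move let the fingers close. It gives the time, the measured TCP pose, the force and the opening at its end, in the units of the state.
- manip.read_state(): the state, without advancing time (a new reading comes with each control period).
- manip.camera(name): name is "side" or "top"; returns a dict with "image" (480x640x3 uint8, blue, green, red), "fovy" (degrees; the focal length in pixels is half the picture's height over the tangent of half this angle, whatever the lens; pixels are square), "cx", "cy" (the principal point, pixels), "R" (3x3) and "t" (3): a world point X has camera coordinates R X + t. Camera axes: x right, y down, z forward; pixel columns grow to the right and rows downward; lengths in mm; the calibration is good to about 2 mm. A picture is of the moment at which its call begins. There is no depth.
- manip.finish_job(): hands the job in, once; it reports no verdict.
The state is a dict: "t": time; "joint_positions": joint angles; "qvel": joint speeds; "joint_efforts": joint torques, N m; "tool_pos": TCP position; "tool_rot": TCP orientation; "contact_force": force on the tool from outside, world axes, zero at the start; "torque": the same for the moment, N m; "finger_gap": opening from 0.0 (shut) to 1.0 (fully open).
Only numpy, scipy, OpenCV 4.12 (cv2) and the standard library are available. Lean on these libraries where they do the work, as an engineer would, in place of code of your own. Each camera call takes 0.05 s, during which the arm holds its last target. There are 200 camera calls.

## Working session

There is one attempt and no reset: what is moved stays moved. The work goes in short steps, Python scripts to look and compute and a tool call to move; the robot and the scene stay as the last step left them, time stands still between calls to the robot, and variables do not carry over. Pictures are saved under pics/ and viewed, on a budget of 10 in all, crops included, one or two more only if the job needs it, and the job is handed in when it is done.

Besides the shell and the picture viewer there is one more tool, called after ">>>" by a JSON object that holds its "fn" and its "kwargs". jog_arm: Moves the arm, as the interface text tells. Its arguments: {"type":"object","properties":{"offset":{"type":"array"},"twist":{"type":"array"},"fingers":{"type":"number"}},"required":["offset","twist"]}

```bash
mkdir -p pics; ls; cat > h.py <<'E'
import numpy as np,cv2
from rig import manip
def shot(n,f):
    c=manip.camera(n); cv2.imwrite('pics/'+f,c['image']); np.save('pics/'+f+'.npy',{k:v for k,v in c.items()},allow_pickle=True); return c
def ld(f): return np.load('pics/'+f+'.npy',allow_pickle=True).item()
def F(c): return 240/np.tan(np.radians(c['fovy'])/2)
def world(c,u,v,z):
    f=F(c);R=np.array(c['R']);t=np.array(c['t'])
    d=R.T@np.array([(u-c['cx'])/f,(v-c['cy'])/f,1]);o=-R.T@t
    return o+d*(z-o[2])/d[2]
def pix(c,X):
    p=np.array(c['R'])@np.array(X)+np.array(c['t']);f=F(c)
    return p[:2]/p[2]*f+[c['cx'],c['cy']]
E
python3 - <<'E'
from h import *
for n in('top','side'):
    c=shot(n,n+'0.png');print({k:c[k] for k in c if k!='image'}, 'pos',-np.array(c['R']).T@np.array(c['t']))
print(manip.read_state())
E
```

```text
pics
{'fovy': 47.54841544806221, 'cx': 320.99075430098884, 'cy': 238.57463059241533, 'R': array([[-3.79958017e-03, -9.99992703e-01, -3.96476791e-04],
       [-9.97803502e-01,  3.81748253e-03, -6.61331888e-02],
       [ 6.61342197e-02,  1.44327578e-04, -9.97810726e-01]]), 't': array([  -2.42101175,  628.91097312, 1358.87626337])} pos [ 537.65215108   -5.01797405 1397.49223859]
{'fovy': 47.96940865455324, 'cx': 326.5896980911811, 'cy': 234.35559879763582, 'R': array([[-0.95566129, -0.29418405,  0.01293247],
       [-0.20019543,  0.61687629, -0.76117372],
       [ 0.21594743, -0.73001328, -0.64841909]]), 't': array([ 583.89773821,  193.06453284, 1138.71588035])} pos [350.75632751 883.95418804 877.76952034]
{'t': 0.1, 'joint_positions': array([ 1.31501996e+00,  4.23751668e-01,  1.63060110e+00,  1.64165634e-05,
        1.08862282e+00, -1.90190495e-02]), 'qvel': array([ 0.00081827, -0.00110976, -0.00356255, -0.00099107, -0.00136754,
       -0.00140463]), 'joint_efforts': array([-3.51727167e-04, -5.45612848e+01, -2.74323034e+01,  6.45565870e-02,
        1.88218971e-02, -1.67398554e-05]), 'tool_pos': array([146.478334  , 607.18730711, 301.9922297 ]), 'tool_rot': array([ 0.08303001,  0.70222962, -0.08399727,  0.7020855 ]), 'contact_force': array([-0.34876139,  0.37125817, -0.151731  ]), 'torque': array([-0.03162681, -0.00862901,  0.02015664]), 'finger_gap': 0.998633508572512}
```

View pics/top0.png

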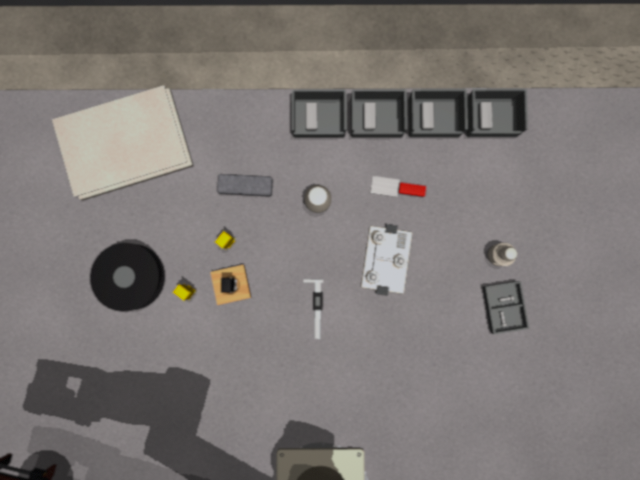

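View pics/side0.png

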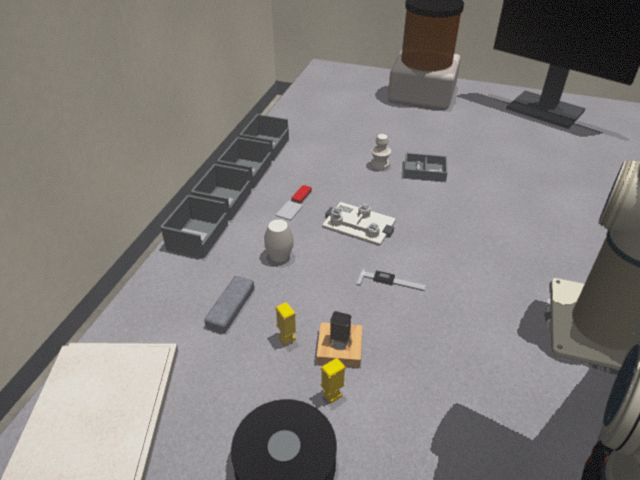

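The top view shows the black driver in the wooden stand at (229,285). The yellow look-alikes are at (223,240) and (183,291). The mount is at about (387,260), with bosses near (378,238), (398,260) and (371,277). Next, one composite of close crops.

```bash
python3 - <<'E'
from h import *
t=ld('top0.png')['image'];s=ld('side0.png')['image']
g=lambda i,x,y,w,h,:cv2.resize(i[y:y+h,x:x+w],(400,300),interpolation=cv2.INTER_CUBIC)
a=np.vstack([np.hstack([g(t,196,255,64,48),g(t,340,220,96,72)]),np.hstack([g(s,300,300,80,60),g(s,316,192,80,60)])])
cv2.imwrite('pics/c1.png',a)
E
```

```text
(no output)
```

View pics/c1.png

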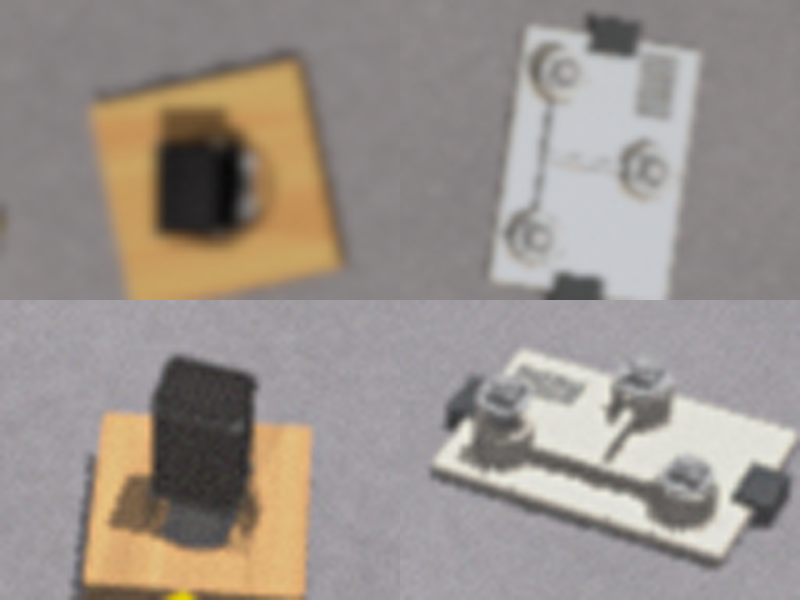

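The proud screw is the far-left boss: top about (378,238), side about (337,210). It looks clearly taller there, and it matches the (50,30) layout. The black driver stands with its 36 mm side roughly along world x. Now the poses.

```bash
cat >> h.py <<'E'
def rect(c,mask,z):
    cs,_=cv2.findContours(mask.astype(np.uint8),cv2.RETR_EXTERNAL,cv2.CHAIN_APPROX_NONE)
    k=max(cs,key=cv2.contourArea)[:,0,:]
    P=np.array([world(c,u,v,z)[:2] for u,v in k],np.float32)
    return cv2.minAreaRect(P)
def avg(n,f,k=8):
    L=[manip.camera(n) for _ in range(k)];c=L[0];c['image']=np.mean([l['image'] for l in L],0).round().astype(np.uint8)
    np.save('pics/'+f+'.npy',c,allow_pickle=True);return c
E
python3 - <<'E'
from h import *
for n in('top','side'):
    c=avg(n,n+'A.png');im=c['image'];hsv=cv2.cvtColor(im,cv2.COLOR_BGR2HSV).astype(int);v=hsv[...,2];s=hsv[...,1];h=hsv[...,0]
    box=(slice(200,305),slice(340,430)) if n=='top' else (slice(190,250),slice(310,410))
    m=np.zeros(v.shape,bool);m[box]=(v[box]>165)
    m=cv2.morphologyEx(m.astype(np.uint8),cv2.MORPH_CLOSE,np.ones((5,5)))
    print(n,'mount',rect(c,m,10))
    o=(h>8)&(h<20)&(s>90);
    box=(slice(250,320),slice(195,265)) if n=='top' else (slice(300,372),slice(300,380))
    q=np.zeros(v.shape,bool);q[box]=o[box]
    print(n,'stand',rect(c,q,26))
    d=np.zeros(v.shape,bool);d[box]=(v[box]<40)
    cs,_=cv2.findContours(d.astype(np.uint8),0,1);print('dark',cv2.minAreaRect(max(cs,key=cv2.contourArea)))
    box=im[226:252,364:394] if n=='top' else im[200:228,322:352]
    b2=im[268:302,212:246] if n=='top' else im[306:350,318:362]
    a=np.hstack([cv2.resize(x,(400,400),interpolation=cv2.INTER_CUBIC) for x in(box,b2)])
    globals()[n]=a
cv2.imwrite('pics/c2.png',np.vstack([cv2.resize(top,(800,300)),cv2.resize(side,(800,300))])) if 0 else None
cv2.imwrite('pics/c2.png',cv2.resize(np.vstack([top,side]),(600,600)))
E
```

```text
top mount ((576.2786254882812, -172.0897216796875), (108.08162689208984, 157.72518920898438), 81.05633544921875)
top stand ((514.7103881835938, 223.35421752929688), (85.66349029541016, 86.23133087158203), 12.324854850769043)
dark ((228.0, 284.0), (10.0, 12.0), 0.0)
side mount ((570.9984741210938, -159.4159698486328), (273.6217041015625, 182.3029327392578), 83.6756591796875)
side stand ((513.1470947265625, 234.50576782226562), (84.85964965820312, 101.40411376953125), 12.45611572265625)Traceback (most recent call last):
  File "<stdin>", line 13, in <module>
ValueError: max() iterable argument is empty
```

```bash
python3 - <<'E'
from h import *
a=np.radians(-8.94);R=np.array([[np.cos(a),-np.sin(a)],[np.sin(a),np.cos(a)]])
C=np.array([576.3,-172.1]);S=C+R@[50,30];print('screw',S)
T=ld('top0.png');Sd=avg('side','sideA.png')
T=ld('topA.png');
rows=[]
for c,b1,b2 in((T,(364,226,30,26),(212,268,34,34)),(Sd,(322,196,30,30),(318,306,44,44))):
    o=[]
    for i,(x,y,w,h) in enumerate((b1,b2)):
        im=cv2.resize(c['image'][y:y+h,x:x+w],(400,300),interpolation=cv2.INTER_CUBIC)
        if i==0:
            for z in(56,):
                u=(pix(c,[*S,z])-[x,y]+.5)*[400/w,300/h]; cv2.drawMarker(im,tuple(int(k) for k in u),(0,0,255),cv2.MARKER_CROSS,14,1)
        o.append(im)
    rows.append(np.hstack(o)); print(pix(c,[*S,56]))
cv2.imwrite('pics/c2.png',np.vstack(rows))
E
```

```text
screw [ 630.35458308 -150.23445523]
[379.90035841 236.81781149]
[337.15797903 206.97513417]
```

View pics/c2.png

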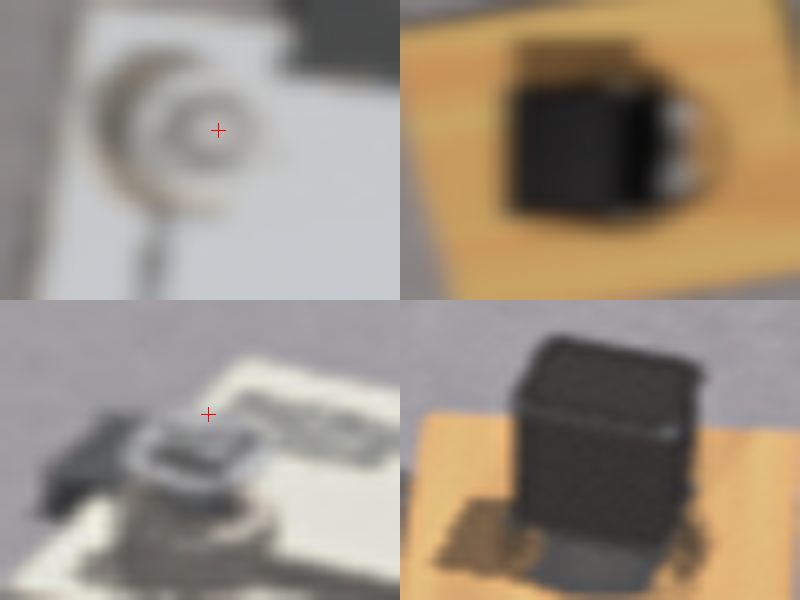

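```bash
cat > fit.py <<'E'
from h import *
from scipy.optimize import minimize
K=12
def rot(a): return np.array([[np.cos(a),-np.sin(a)],[np.sin(a),np.cos(a)]])
def sq(x,y,a,w,z,l=None):
    l=w if l is None else l
    p=np.array([[1,1],[-1,1],[-1,-1],[1,-1]])*[w/2,l/2]
    return np.c_[p@rot(a).T+[x,y],np.full(4,z)]
def circ(x,y,r,z):
    t=np.linspace(0,2*np.pi,48,endpoint=False);return np.c_[x+r*np.cos(t),y+r*np.sin(t),np.full(48,z)]
def fill(L,c,P,lab,o):
    q=np.array([pix(c,p) for p in P]);q=((q-o+.5)*K*16-8).round().astype(np.int32)
    cv2.fillPoly(L,[q],lab,shift=4)
def prism(L,c,lo,hi,lab,o):
    cam=-np.array(c['R']).T@np.array(c['t'])
    for i in range(4):
        j=(i+1)%4;P=np.array([lo[i],lo[j],hi[j],hi[i]]);n=np.cross(P[1]-P[0],P[3]-P[0])
        if n@(cam-P[0])>0: fill(L,c,P,lab+i,o)
def cost(c,labelfn,box,sig,W,gradlabs=()):
    x,y,w,h=box;L=np.zeros((h*K,w*K),np.uint8);labelfn(L,c,np.array([x,y]))
    cols=[];yy,xx=np.mgrid[:h,:w]
    for l in np.unique(L):
        m=cv2.GaussianBlur((L==l).astype(np.float32),(0,0),sig*K);m=cv2.resize(m,(w,h),interpolation=cv2.INTER_AREA)
        cols.append(m)
        if l in gradlabs: cols+= [m*(xx-w/2)/w,m*(yy-h/2)/h]
    A=np.stack([q.ravel() for q in cols],1);wt=np.sqrt(W.ravel())[:,None]
    I=c['image'][y:y+h,x:x+w].reshape(-1,3).astype(float)
    A2=A*wt;B=np.linalg.solve(A2.T@A2+0.02*np.eye(A.shape[1]),A2.T@((I-I.mean(0))*wt))
    return (((A@B-(I-I.mean(0)))*wt)**2).sum()/W.sum()
E
python3 - <<'E'
from fit import *
T=avg('top','topB.png',15);S=avg('side','sideB.png',15);print(manip.read_state()['t'])
def screw(x,y,a):
    def f(L,c,o):
        fill(L,c,circ(x,y,16,10),1,o);fill(L,c,circ(x,y,16,30),2,o);fill(L,c,circ(x,y,14,44),3,o);fill(L,c,circ(x,y,14,46),4,o)
        prism(L,c,sq(x,y,a,16,46),sq(x,y,a,16,52),5,o);prism(L,c,sq(x,y,a,16,52),sq(x,y,a,10,56),10,o);fill(L,c,sq(x,y,a,10,56),15,o)
    return f
def run(c,c0,half,g):
    b=(int(c0[0])-half,int(c0[1])-half,2*half+1,2*half+1)
    yy,xx=np.mgrid[:b[3],:b[2]];W=np.exp(-(((xx-half)**2+(yy-half)**2)/(2*4.0**2)))
    return lambda x,y,a,s:cost(c,screw(x,y,a),b,s,W,g)
x0,y0=630.,-150.
for n,c,c0 in(('top',T,(379,237)),('side',S,(337,210))):
    r=run(c,c0,8,(0,2,4))
    for s in(.7,1.0):
        best=[]
        for deg in range(-45,45,10):
            m=minimize(lambda p:r(p[0],p[1],np.radians(deg),s),[x0,y0],method='Nelder-Mead',options=dict(initial_simplex=[[x0-3,y0-3],[x0+4,y0],[x0,y0+4]],maxfev=35))
            best.append((round(m.fun,2),deg,*m.x.round(1)))
        print(n,s,best)
E
```

```text
2.8
top 0.7 [(np.float64(278.92), -45, np.float64(632.5), np.float64(-148.8)), (np.float64(271.2), -35, np.float64(632.3), np.float64(-149.0)), (np.float64(262.92), -25, np.float64(632.3), np.float64(-148.7)), (np.float64(259.74), -15, np.float64(632.5), np.float64(-149.1)), (np.float64(260.04), -5, np.float64(632.8), np.float64(-149.1)), (np.float64(264.16), 5, np.float64(632.6), np.float64(-149.2)), (np.float64(273.32), 15, np.float64(632.6), np.float64(-149.1)), (np.float64(278.68), 25, np.float64(632.5), np.float64(-148.9)), (np.float64(280.38), 35, np.float64(632.3), np.float64(-149.0))]
top 1.0 [(np.float64(265.25), -45, np.float64(631.5), np.float64(-149.1)), (np.float64(258.31), -35, np.float64(631.5), np.float64(-149.2)), (np.float64(247.05), -25, np.float64(631.7), np.float64(-149.2)), (np.float64(242.97), -15, np.float64(631.7), np.float64(-149.2)), (np.float64(245.07), -5, np.float64(631.5), np.float64(-149.1)), (np.float64(250.33), 5, np.float64(631.5), np.float64(-149.2)), (np.float64(261.98), 15, np.float64(631.9), np.float64(-149.3)), (np.float64(269.09), 25, np.float
[... 593 characters left out ...]
.float64(636.1), np.float64(-156.9)), (np.float64(931.74), 35, np.float64(635.2), np.float64(-157.6))]
side 1.0 [(np.float64(905.69), -45, np.float64(633.4), np.float64(-157.9)), (np.float64(866.92), -35, np.float64(621.0), np.float64(-149.1)), (np.float64(895.99), -25, np.float64(626.8), np.float64(-144.0)), (np.float64(936.28), -15, np.float64(623.0), np.float64(-149.0)), (np.float64(973.91), -5, np.float64(624.1), np.float64(-151.1)), (np.float64(881.11), 5, np.float64(630.9), np.float64(-157.7)), (np.float64(892.48), 15, np.float64(632.1), np.float64(-156.9)), (np.float64(914.95), 25, np.float64(636.3), np.float64(-156.8)), (np.float64(904.95), 35, np.float64(633.7), np.float64(-157.5))]
```

```bash
python3 - <<'E'
from fit import *
T=ld('topB.png');S=ld('sideB.png')
def hull(L,c,x,y,r,z0,z1,lab,o):
    q=np.array([pix(c,p) for p in np.r_[circ(x,y,r,z0),circ(x,y,r,z1)]]).astype(np.float32)
    h=cv2.convexHull(q)[:,0];h=((h-o+.5)*K*16-8).round().astype(np.int32);cv2.fillPoly(L,[h],lab,shift=4)
def screw(x,y,a):
    def f(L,c,o):
        hull(L,c,x,y,16,10,30,1,o);fill(L,c,circ(x,y,16,30),2,o);hull(L,c,x,y,4,30,44,5,o);hull(L,c,x,y,14,44,46,3,o);fill(L,c,circ(x,y,14,46),4,o)
        prism(L,c,sq(x,y,a,16,46),sq(x,y,a,16,52),6,o);prism(L,c,sq(x,y,a,16,52),sq(x,y,a,10,56),10,o);fill(L,c,sq(x,y,a,10,56),15,o)
    return f
def run(c,c0,half,g,sw):
    b=(int(c0[0])-half,int(c0[1])-half,2*half+1,2*half+1)
    yy,xx=np.mgrid[:b[3],:b[2]];W=np.exp(-(((xx-half)**2+(yy-half)**2)/(2*sw**2)))
    return lambda x,y,a,s:cost(c,screw(x,y,a),b,s,W,g)
for n,c,c0,x0,y0 in(('top',T,(379,237),631,-149.5),('side',S,(337,209),630,-153)):
  for sw in(2.3,3):
    r=run(c,c0,7,(4,),sw)
    best=[]
    for deg in range(-45,45,6):
        f=lambda p:r(p[0],p[1],np.radians(deg),.8)+((p[0]-x0)**2+(p[1]-y0)**2)*.3
        m=minimize(f,[x0,y0],method='Nelder-Mead',options=dict(initial_simplex=[[x0-2,y0-2],[x0+3,y0],[x0,y0+3]],maxfev=45))
        best.append([round(float(m.fun),1),deg,*m.x.round(1).tolist()])
    print(n,sw,sorted(best)[:7],max(best)[:2])
# driver handle, one dark region per face
def box(x,y,a):
    def f(L,c,o):
        hull(L,c,x,y,12.5,15,34,1,o)
        prism(L,c,sq(x,y,a,36,34,26),sq(x,y,a,36,96,26),2,o);fill(L,c,sq(x,y,a,36,96,26),6,o)
    return f
for n,c,c0 in(('top',T,(229,285)),('side',S,(341,326))):
    b=(c0[0]-13,c0[1]-16,27,33);W=np.ones((33,27));x0,y0=514.7,223.4
    best=[]
    for deg in range(-20,24,4):
        m=minimize(lambda p:cost(c,box(p[0],p[1],np.radians(deg)),b,.8,W,(0,)),[x0,y0],method='Nelder-Mead',options=dict(initial_simplex=[[x0-3,y0-3],[x0+4,y0],[x0,y0+4]],maxfev=40))
        best.append([round(float(m.fun),1),deg,*m.x.round(1).tolist()])
    print(n,'driver',sorted(best)[:4])
E
```

```text
top 2.3 [[116.0, -9, 630.0, -149.7], [116.1, -15, 630.3, -149.7], [117.5, -3, 630.2, -149.7], [117.6, -21, 630.2, -149.6], [119.3, 3, 630.3, -150.0], [121.8, -27, 630.3, -149.7], [121.9, 9, 630.1, -149.9]] [131.7, 33]
top 3 [[267.4, -15, 630.5, -149.7], [269.9, -3, 630.5, -150.1], [274.6, 15, 630.4, -152.6], [274.7, 3, 630.5, -151.9], [274.7, 9, 630.3, -151.6], [277.4, 21, 630.7, -152.1], [280.3, -9, 630.2, -151.2]] [294.8, -39]
side 2.3 [[488.8, 21, 637.1, -158.8], [501.2, -15, 630.0, -147.3], [504.3, -21, 629.1, -146.7], [510.4, -9, 630.7, -146.8], [522.7, -27, 628.7, -146.8], [524.4, 27, 635.6, -150.1], [530.5, -3, 630.8, -146.6]] [621.0, -45]
side 3 [[767.2, 27, 635.4, -148.8], [771.2, 33, 636.4, -148.5], [777.3, 21, 635.9, -149.0], [807.6, 15, 636.3, -148.8], [810.6, 39, 636.0, -147.7], [824.8, 9, 636.8, -149.7], [845.3, 3, 636.2, -149.2]] [963.5, -39]
top driver [[912.2, -4, 515.4, 221.4], [934.9, 0, 515.0, 221.6], [944.7, -8, 515.2, 221.9], [1001.6, -12, 515.7, 221.6]]
side driver [[646.8, 8, 514.5, 227.6], [649.7, 4, 514.4, 227.3], [730.4, 12, 514.7, 227.4], [753.9, 0, 514.2, 227.4]]
```

```bash
cat >> h.py <<'E'
from scipy.spatial.transform import Rotation as Ro
def st(tgt=None,yaw=None):
    s=manip.read_state();R=Ro.from_quat(s['tool_rot']).as_matrix()
    y=np.degrees(np.arctan2(R[1,1],R[0,1]))
    print('t',round(s['t'],2),'pos',s['tool_pos'].round(1),'x',R[:,0].round(4),'yaw(y)',round(y,2),'F',s['contact_force'].round(1),'gap',round(s['finger_gap'],3),'q',s['joint_positions'].round(2))
    if tgt is not None: print('offset cm',(R.T@(np.array(tgt)-s['tool_pos'])/10).round(2))
    if yaw is not None: print('twist units',(-(yaw-y)/5).round(2))
    return s,R
E
python3 -c "
from h import *
st([515,222.5,180],90)"
```

```text
t 2.8 pos [146.6 607.6 302.7] x [-0.  0. -1.] yaw(y) 76.43 F [-0.3 -0.6  0.2] gap 0.997 q [ 1.32  0.42  1.63  0.    1.09 -0.02]
offset cm [ 12.27 -28.79  44.85]
twist units -2.71
```

>>> {"fn": "jog_arm", "kwargs": {"offset": [[0, -2.6, 4.1], [0, -2.6, 4.1], [0, -2.6, 4.1], [0, -2.6, 4.1], [0, -2.6, 4.1], [0, -2.6, 4.1], [0, -2.6, 4.1], [0, -2.6, 4.1]], "twist": [0, 0, 0, 0, 0, 0, 0, 0], "fingers": -1}}

```text
t: 3.6
tool_pos: [417.8, 326.9, 303.0]
tool_rot: [0.084, 0.702, -0.083, 0.702]
contact_force: [0.4, 0.6, -0.4]
finger_gap: 1.001
```

>>> {"fn": "jog_arm", "kwargs": {"offset": [[0, -2.6, 4.1], [0, -2.6, 4.1], [0, -2.6, 3.8], [2, 0, 0], [3, 0, 0], [3, 0, 0], [2, 0, 0], [0, 0, 0]], "twist": [0, 0, 0, 0, -1, -1, -0.7, 0]}}

```text
t: 4.4
tool_pos: [513.6, 223.7, 200.1]
tool_rot: [-0.0, 0.709, -0.001, 0.705]
contact_force: [-0.5, 0.3, -0.5]
finger_gap: 1.001
```

```bash
python3 -c "
from h import *
st([515,222.5,126],90)
for p in((223,240),(183,291)): print(world(ld('topA.png'),*p,60))"
```

```text
t 4.4 pos [513.6 223.7 200.1] x [-0.0049 -0.002  -1.    ] yaw(y) 89.95 F [-0.5  0.3 -0.5] gap 1.001 q [ 0.39  0.47  1.84 -0.    0.84 -1.18]
offset cm [ 7.41 -0.11  0.18]
twist units -0.01
[623.70832783 236.25163141  60.        ]
[499.13185126 333.045479    60.        ]
```

>>> {"fn": "jog_arm", "kwargs": {"offset": [[2, -0.1, 0.2], [2, 0, 0], [2, 0, 0], [1.4, 0, 0], [0, 0, 0]], "twist": [0, 0, 0, 0, 0]}}

```text
t: 4.9
tool_pos: [516.6, 223.3, 127.9]
tool_rot: [0.0, 0.708, -0.001, 0.706]
contact_force: [0.3, -0.4, -0.1]
finger_gap: 1.0
```

>>> {"fn": "jog_arm", "kwargs": {"offset": [[0, 0, 0], [0, 0, 0], [0, 0, 0], [0, 0, 0], [0, 0, 0], [0, 0, 0], [0, 0, 0], [0, 0, 0]], "twist": [0, 0, 0, 0, 0, 0, 0, 0], "fingers": 1}}

```text
t: 5.7
tool_pos: [516.9, 223.4, 128.6]
tool_rot: [0.0, 0.707, -0.0, 0.707]
contact_force: [-0.2, -0.3, -0.0]
finger_gap: 0.312
```

```bash
python3 -c "
from h import *
st([515,222.5,126],90)
a=shot('side','g1.png')['image'];b=shot('top','g1t.png')['image']
cv2.imwrite('pics/g1.png',np.hstack([cv2.resize(a[260:380,280:400],(400,400),interpolation=2),cv2.resize(b[225:345,170:290],(400,400),interpolation=2)]))"
```

```text
t 5.7 pos [516.9 223.4 128.6] x [-1.e-04 -0.e+00 -1.e+00] yaw(y) 89.93 F [-0.2 -0.3 -0. ] gap 0.312 q [ 0.39  0.59  1.86  0.    0.69 -1.18]
offset cm [ 0.26 -0.09 -0.19]
twist units -0.01
```

View pics/g1.png

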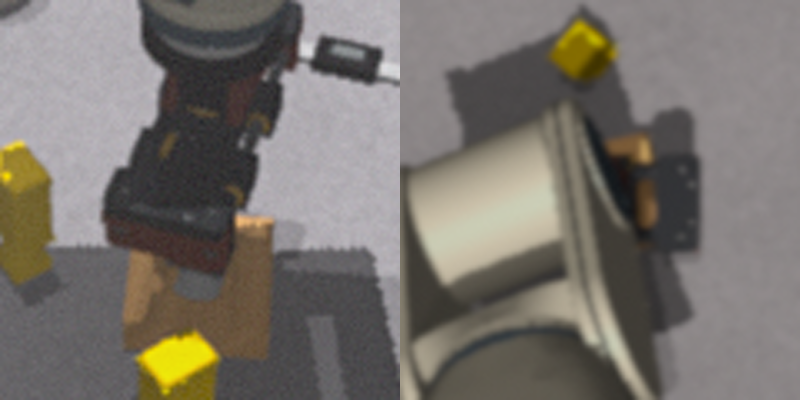

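>>> {"fn": "jog_arm", "kwargs": {"offset": [[-0.5, 0, 0], [-1, 0, 0], [-2, 0, 0], [-2, 0, 0], [-2, 0, 0], [-2, 0, 0], [0, 0, 0]], "twist": [0, 0, 0, 0, 0, 0, 0]}}

```text
t: 6.5
tool_pos: [518.4, 224.0, 226.9]
tool_rot: [0.001, 0.705, 0.0, 0.709]
contact_force: [0.1, 0.2, -1.3]
finger_gap: 0.296
```

```bash
python3 -c "
from h import *
st([632.2,-150,223],78)"
```

```text
t 6.5 pos [518.4 224.  226.9] x [ 0.0052  0.0021 -1.    ] yaw(y) 89.93 F [ 0.1  0.2 -1.3] gap 0.296 q [ 0.39  0.43  1.82 -0.    0.88 -1.18]
offset cm [  0.37 -37.38  11.43]
twist units 2.39
```

>>> {"fn": "jog_arm", "kwargs": {"offset": [[0, -3, 0.9], [0, -4.7, 1.4], [0, -4.7, 1.4], [0, -4.7, 1.4], [0, -4.7, 1.4], [0, -4.7, 1.4], [0, -4.7, 1.4], [0, -4.0, 1.4]], "twist": [0, 0, 0, 0, 0, 0, 0, 0]}}

```text
t: 7.3
tool_pos: [623.4, -131.2, 222.8]
tool_rot: [0.001, 0.707, -0.001, 0.707]
contact_force: [-0.3, 0.5, -2.2]
finger_gap: 0.29
```

>>> {"fn": "jog_arm", "kwargs": {"offset": [[0, -2, 0.5], [0, 0, 0], [0, 0, 0], [0, 0, 0], [0, 0, 0]], "twist": [0, 1.2, 1.2, 0, 0]}}

```text
t: 7.8
tool_pos: [628.2, -148.1, 223.2]
tool_rot: [0.073, 0.704, -0.073, 0.703]
contact_force: [-0.6, -0.0, -1.1]
finger_gap: 0.293
```

```bash
python3 -c "
from h import *
st([632.2,-150,183],78)"
```

```text
t 7.8 pos [ 628.2 -148.1  223.2] x [-9.e-04  3.e-04 -1.e+00] yaw(y) 78.12 F [-0.6 -0.  -1.1] gap 0.293 q [-0.25  0.55  1.63  0.    0.96 -1.61]
offset cm [ 4.02 -0.11  0.44]
twist units 0.02
```

>>> {"fn": "jog_arm", "kwargs": {"offset": [[1, -0.1, 0.4], [1.2, 0, 0], [1, 0, 0], [0, 0, 0], [0, 0, 0]], "twist": [0, 0, 0, 0, 0]}}

```text
t: 8.3
tool_pos: [632.0, -150.4, 190.9]
tool_rot: [0.074, 0.704, -0.074, 0.703]
contact_force: [0.6, 1.5, -2.2]
finger_gap: 0.296
```

```bash
python3 -c "
from h import *
s,R=st([632.2,-150,180.6],78)
a=avg('side','n1s.png',6);b=avg('top','n1t.png',6)
p=s['tool_pos']
ims=[]
for c,(x,y,w,h) in((a,(307,165,60,60)),(b,(350,210,60,60))):
    im=cv2.resize(c['image'][y:y+h,x:x+w],(600,600),interpolation=2)
    z=p[2]-122.6
    for off,col in((0,(0,0,255)),(-3,(0,255,0))):
        d=p+R@np.array([0,0,off]);
        for zz in(z,):
            q=(pix(c,[d[0],d[1],zz])-[x,y]+.5)*10;cv2.drawMarker(im,tuple(int(k) for k in q),col,0,12,1)
    q=(pix(c,[630.3,-150,56])-[x,y]+.5)*10;cv2.drawMarker(im,tuple(int(k) for k in q),(255,0,0),0,12,1)
    ims.append(im[:, 100:500])
cv2.imwrite('pics/n1.png',np.hstack(ims))"
```

```text
t 8.3 pos [ 632.  -150.4  190.9] x [-1.3e-03  4.0e-04 -1.0e+00] yaw(y) 77.95 F [ 0.6  1.5 -2.2] gap 0.296 q [-0.25  0.59  1.64  0.    0.91 -1.61]
offset cm [1.03 0.04 0.02]
twist units -0.01
```

View pics/n1.png

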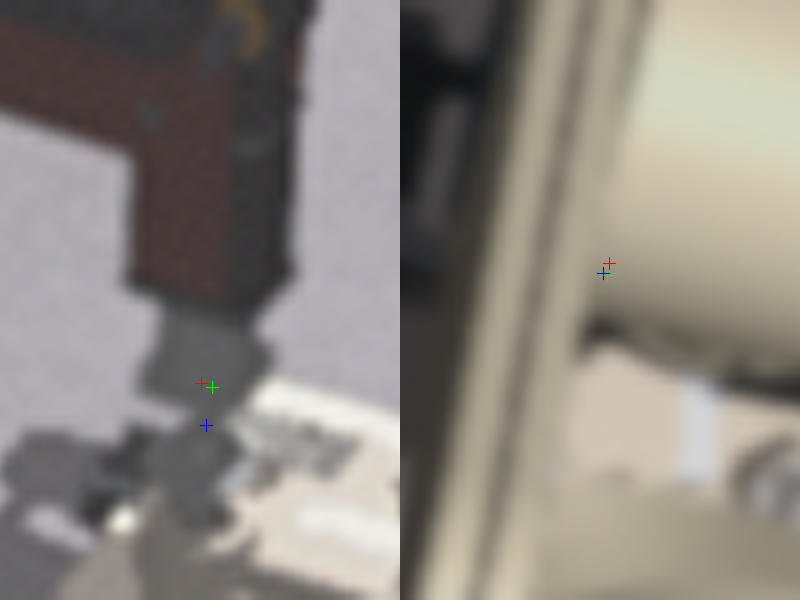

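```bash
python3 -c "
from h import *
np.set_printoptions(linewidth=220)
a=ld('sideB.png')['image'].mean(2);b=ld('n1s.png')['image'].mean(2)
print('screw cols 326..350')
for r in range(203,218): print(r,a[r,326:350].round().astype(int))
print('sock')
for r in range(195,211): print(r,b[r,326:350].round().astype(int))
"
```

```text
screw cols 326..350
203 [159 159 159 160 159 160 160 161 161 160 160 160 177 211 223 223 221 220 210 192 181 175 171 162]
204 [161 159 159 160 158 159 161 161 161 159 159 171 200 216 213 214 220 225 224 221 219 213 201 188]
205 [160 160 159 158 158 159 158 160 158 158 163 190 215 196 167 169 193 210 216 216 218 222 221 221]
206 [160 159 158 154 149 151 153 157 160 164 177 205 207 174 154 148 160 168 180 180 195 207 214 221]
207 [158 160 156 134 120 127 131 153 162 174 184 188 178 166 167 159 152 150 158 159 171 163 167 192]
208 [161 160 150 119  97 102 129 158 151 157 170 170 165 164 167 173 163 151 153 165 159 151 142 160]
209 [160 152 130 100  91 111 155 169 144 135 143 144 146 145 133 155 171 156 154 158 160 163 158 157]
210 [153 128 103  91  96 127 157 148 126 123 131 141 147 134 125 157 169 158 157 153 160 164 167 154]
211 [132 105  92  92 103 138 160 125  99  98 108 133 141 130 152 181 189 188 174 164 162 164 155 146]
212 [107  94  93  94 100 136 165 141 122 104  96 100 114 146 177 194 214 220 215 202 197 188 175 162]
213 [ 89  87  87  90  94 113 142 152 157 139 125 115 125 165
[... 1386 characters left out ...]
173 173 151 125 111  98  95  93  92  93  91  92  89 110 173 228 237 235 231 228 220 208]
205 [176 175 174 174 171 163 149 135 122 110  99  94  92  96 105 137 192 228 232 232 232 235 235 233]
206 [174 175 174 166 162 165 167 167 156 133 106  94  94 110 137 152 175 188 199 197 214 224 227 234]
207 [174 177 171 142 119 130 140 157 146 114  95  90  99 122 154 170 170 167 169 167 180 168 174 209]
208 [164 165 158 115  79  83  96 111 105  93  91  89  93  99 132 180 180 166 161 161 155 143 138 163]
209 [119 120 117  86  67  74  92  96  92  91  96  97  94  86 101 152 184 172 165 157 158 157 151 149]
210 [ 95  85  77  69  71  85  96  96  94  93  98 100  93  86  96 133 156 149 154 151 156 163 161 146]
```

>>> {"fn": "jog_arm", "kwargs": {"offset": [[0.5, 0, 0.12], [0.5, 0, 0], [0.4, 0, 0], [0, 0, 0], [0, 0, 0]], "twist": [0, 0, 0, 0, 0]}}

```text
t: 9.4
tool_pos: [633.3, -150.7, 177.3]
tool_rot: [0.074, 0.703, -0.074, 0.703]
contact_force: [0.5, -0.4, -2.0]
finger_gap: 0.296
```

>>> {"fn": "jog_arm", "kwargs": {"offset": [[0.1, 0, 0], [0.1, 0, 0], [0, 0, 0], [0, 0, 0]], "twist": [0, 0, 0, 0]}}

```text
t: 9.8
tool_pos: [633.5, -150.8, 175.8]
tool_rot: [0.074, 0.703, -0.074, 0.703]
contact_force: [0.5, -0.1, -1.4]
finger_gap: 0.295
```

>>> {"fn": "jog_arm", "kwargs": {"offset": [[0.1, 0, 0], [0.1, 0, 0], [0, 0, 0], [0, 0, 0]], "twist": [0, 0, 0, 0]}}

```text
t: 10.2
tool_pos: [633.8, -150.7, 174.5]
tool_rot: [0.074, 0.703, -0.074, 0.704]
contact_force: [-1.6, 1.8, 5.5]
finger_gap: 0.292
```

>>> {"fn": "jog_arm", "kwargs": {"offset": [[0, 0, -0.06], [0, 0.04, 0], [0, 0, 0]], "twist": [0, 0, 0]}}

```text
t: 10.5
tool_pos: [633.5, -150.5, 174.4]
tool_rot: [0.074, 0.703, -0.074, 0.704]
contact_force: [-0.6, 0.1, 5.2]
finger_gap: 0.296
```

```bash
python3 -c "
from h import *
s,R=st();print(s['torque'],R.T@s['contact_force'])"
```

```text
t 10.5 pos [ 633.5 -150.5  174.4] x [ 1.6e-03 -6.0e-04 -1.0e+00] yaw(y) 77.94 F [-0.6  0.1  5.2] gap 0.296 q [-0.25  0.62  1.64 -0.    0.88 -1.61]
[ 0.07562476  0.04817387 -0.02233126] [-5.23515228  0.00614855 -0.56880974]
```

>>> {"fn": "jog_arm", "kwargs": {"offset": [[0.04, 0, 0], [0, 0, 0], [0, 0, 0]], "twist": [-0.6, 0, 0]}}

```text
t: 10.8
tool_pos: [633.7, -150.4, 174.2]
tool_rot: [0.056, 0.704, -0.056, 0.706]
contact_force: [0.7, -0.1, 7.5]
finger_gap: 0.297
```

>>> {"fn": "jog_arm", "kwargs": {"offset": [[0, 0, 0], [0, 0, 0], [0, 0, 0]], "twist": [-0.6, 0, 0]}}

```text
t: 11.1
tool_pos: [633.7, -150.4, 174.2]
tool_rot: [0.037, 0.705, -0.038, 0.707]
contact_force: [0.3, 0.4, 6.8]
finger_gap: 0.294
```

```bash
python3 -c "
from h import *
s,R=st();print(s['torque'],R.T@s['contact_force'])"
```

```text
t 11.1 pos [ 633.7 -150.4  174.2] x [ 2.e-03 -5.e-04 -1.e+00] yaw(y) 83.93 F [0.3 0.4 6.8] gap 0.294 q [-0.25  0.62  1.64  0.    0.88 -1.72]
[ 0.22948918  0.1076166  -0.09178766] [-6.76720393  0.39175775  0.22646323]
```

```bash
python3 -c "
from h import *
L=[];I=[]
for i in range(8):
    c=manip.camera('side');I.append(c['image']);s=manip.read_state();L.append(np.r_[s['contact_force'],s['torque']])
print(np.mean(L,0).round(2),np.std(L,0).round(2));st()
im=np.mean(I,0).round().astype(np.uint8);c['image']=im;np.save('pics/n2s.png.npy',c,allow_pickle=True)
cv2.imwrite('pics/n2.png',np.hstack([cv2.resize(im[180:230,312:362],(400,400),interpolation=2),cv2.resize(ld('sideB.png')['image'][180:230,312:362],(400,400),interpolation=2)]))"
```

```text
[ 0.12  0.31  6.85  0.21  0.06 -0.02] [0.81 0.52 0.54 0.02 0.02 0.03]
t 11.5 pos [ 633.7 -150.4  174.2] x [ 1.9e-03 -4.0e-04 -1.0e+00] yaw(y) 83.93 F [ 0.  -0.2  6.1] gap 0.293 q [-0.25  0.62  1.64  0.    0.88 -1.72]
```

View pics/n2.png

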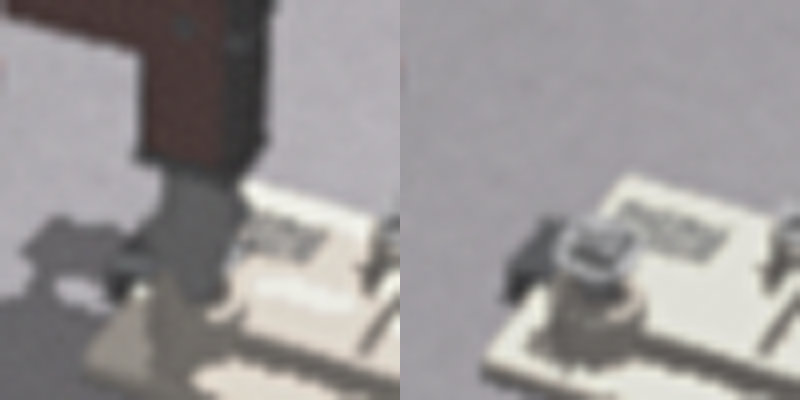

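>>> {"fn": "jog_arm", "kwargs": {"offset": [[0, 0.1, 0], [0, 0, 0], [0, 0, 0]], "twist": [0.8, 0, 0]}}

```text
t: 11.8
tool_pos: [632.7, -149.2, 172.7]
tool_rot: [0.061, 0.705, -0.061, 0.704]
contact_force: [-0.0, -0.1, -2.2]
finger_gap: 0.296
```

```bash
cat >>h.py <<'E'
def ft(n=6):
    L=[]
    for i in range(n):
        manip.camera('side');s=manip.read_state();L.append(np.r_[s['contact_force'],s['torque']])
    print('FT',np.mean(L,0).round(2));st()
E
python3 -c "
from h import *
ft()"
```

```text
FT [-0.15 -0.23 -1.43 -0.01  0.01 -0.03]
t 12.1 pos [ 632.9 -149.3  173. ] x [-4.e-04  1.e-04 -1.e+00] yaw(y) 79.96 F [-0.3 -0.5 -1.8] gap 0.298 q [-0.25  0.62  1.64 -0.    0.88 -1.65]
```

>>> {"fn": "jog_arm", "kwargs": {"offset": [[0.1, 0, 0], [0.1, 0, 0], [0, 0, 0], [0, 0, 0]], "twist": [0, 0, 0, 0]}}

```text
t: 12.5
tool_pos: [633.0, -149.2, 171.2]
tool_rot: [0.062, 0.704, -0.062, 0.704]
contact_force: [0.2, -0.1, -1.2]
finger_gap: 0.293
```

>>> {"fn": "jog_arm", "kwargs": {"offset": [[0.1, 0, 0], [0, 0, 0], [0, 0, 0]], "twist": [0, 0, 0]}}

```text
t: 12.8
tool_pos: [633.0, -149.2, 170.2]
tool_rot: [0.062, 0.704, -0.062, 0.704]
contact_force: [-0.2, -0.2, -1.8]
finger_gap: 0.293
```

>>> {"fn": "jog_arm", "kwargs": {"offset": [[0.05, 0, 0], [0, 0, 0], [0, 0, 0]], "twist": [0, 0, 0]}}

```text
t: 13.1
tool_pos: [633.1, -149.3, 169.8]
tool_rot: [0.062, 0.704, -0.062, 0.704]
contact_force: [-0.2, 0.6, -1.2]
finger_gap: 0.293
```

>>> {"fn": "jog_arm", "kwargs": {"offset": [[0.05, 0, 0], [0, 0, 0], [0, 0, 0]], "twist": [0, 0, 0]}}

```text
t: 13.4
tool_pos: [633.2, -149.3, 169.6]
tool_rot: [0.062, 0.704, -0.062, 0.705]
contact_force: [-1.1, 0.1, 2.7]
finger_gap: 0.294
```

>>> {"fn": "jog_arm", "kwargs": {"offset": [[0.05, 0, 0], [0, 0, 0], [0, 0, 0]], "twist": [0, 0, 0]}}

```text
t: 13.7
tool_pos: [633.3, -149.3, 169.5]
tool_rot: [0.062, 0.704, -0.062, 0.705]
contact_force: [-1.4, 0.1, 5.7]
finger_gap: 0.296
```

>>> {"fn": "jog_arm", "kwargs": {"offset": [[0.06, 0, 0], [0.06, 0, 0], [0, 0, 0], [0, 0, 0]], "twist": [0, 0, 0, 0]}}

```text
t: 14.1
tool_pos: [633.5, -149.4, 169.3]
tool_rot: [0.062, 0.704, -0.062, 0.705]
contact_force: [-2.9, 0.6, 12.3]
finger_gap: 0.293
```

```bash
python3 -c "
from h import *
ft()"
```

```text
FT [-4.05  0.86 12.81  0.2   0.81  0.02]
t 14.4 pos [ 633.5 -149.4  169.3] x [ 1.2e-03 -3.0e-04 -1.0e+00] yaw(y) 79.93 F [-4.2  1.3 13.8] gap 0.294 q [-0.25  0.62  1.65 -0.    0.87 -1.64]
```

>>> {"fn": "jog_arm", "kwargs": {"offset": [[0, 0, -0.06], [0.07, 0, 0], [0, 0, 0], [0, 0, 0]], "twist": [0, 0, 0, 0]}}

```text
t: 14.8
tool_pos: [633.3, -149.3, 169.1]
tool_rot: [0.062, 0.704, -0.062, 0.705]
contact_force: [-3.7, 0.9, 15.1]
finger_gap: 0.292
```

```bash
python3 -c "
from h import *
ft()"
```

```text
FT [-3.570e+00  1.220e+00  1.505e+01  2.200e-01  7.600e-01 -1.000e-02]
t 15.1 pos [ 633.3 -149.3  169.1] x [ 2.3e-03 -6.0e-04 -1.0e+00] yaw(y) 79.94 F [-3.8  0.7 15.1] gap 0.293 q [-0.25  0.62  1.65  0.    0.87 -1.65]
```

>>> {"fn": "jog_arm", "kwargs": {"offset": [[0.05, 0, -0.05], [0, 0, 0], [0, 0, 0]], "twist": [0, 0, 0]}}

```text
t: 15.4
tool_pos: [633.1, -149.3, 169.0]
tool_rot: [0.062, 0.703, -0.062, 0.706]
contact_force: [-2.6, 1.1, 17.2]
finger_gap: 0.295
```

```bash
python3 -c "
from h import *
ft()"
```

```text
FT [-3.700e+00  7.500e-01  1.672e+01  2.600e-01  7.300e-01  1.000e-02]
t 15.7 pos [ 633.2 -149.3  169. ] x [ 3.3e-03 -8.0e-04 -1.0e+00] yaw(y) 79.93 F [-3.1  1.4 16.1] gap 0.294 q [-0.25  0.62  1.65  0.    0.87 -1.65]
```

>>> {"fn": "jog_arm", "kwargs": {"offset": [[0.02, 0, 0], [0.02, 0, 0], [0.015, 0, 0], [0, 0, 0]], "twist": [1.2, 1.2, 1.2, 0]}}

```text
t: 16.1
tool_pos: [633.2, -149.2, 168.7]
tool_rot: [0.173, 0.685, -0.172, 0.687]
contact_force: [-3.4, 2.3, 17.9]
finger_gap: 0.295
```

```bash
python3 -c "
from h import *
ft()"
```

```text
FT [-3.25  1.2  18.03  0.33  0.78  0.04]
t 16.4 pos [ 633.2 -149.2  168.7] x [ 3.5e-03 -7.0e-04 -1.0e+00] yaw(y) 61.93 F [-3.4  1.  18.4] gap 0.293 q [-0.25  0.62  1.65  0.    0.87 -1.33]
```

>>> {"fn": "jog_arm", "kwargs": {"offset": [[0.017, 0, 0], [0.017, 0, 0], [0.017, 0, 0], [0.017, 0, 0], [0, 0, 0]], "twist": [1.5, 1.5, 1.5, 1.5, 0]}}

```text
t: 16.9
tool_pos: [633.3, -149.1, 168.0]
tool_rot: [0.345, 0.616, -0.344, 0.619]
contact_force: [-3.2, 2.6, 18.2]
finger_gap: 0.295
```

```bash
python3 -c "
from h import *
ft()"
```

```text
FT [-3.8   2.2  18.27  0.38  0.89  0.03]
t 17.2 pos [ 633.2 -149.1  168. ] x [ 3.3e-03 -5.0e-04 -1.0e+00] yaw(y) 31.93 F [-4.2  1.9 18.1] gap 0.297 q [-0.25  0.62  1.65  0.    0.87 -0.81]
```

Sinking 0.7 mm for 30°, exactly the thread's pitch, at about 20 N. Continue.

>>> {"fn": "jog_arm", "kwargs": {"offset": [[0.017, 0, 0], [0.017, 0, 0], [0.017, 0, 0], [0.017, 0, 0], [0.017, 0, 0], [0.017, 0, 0], [0, 0, 0]], "twist": [1.5, 1.5, 1.5, 1.5, 1.5, 1.5, 0]}}

```text
t: 17.9
tool_pos: [633.5, -148.9, 167.0]
tool_rot: [0.556, 0.438, -0.553, 0.44]
contact_force: [-2.5, 3.2, 18.3]
finger_gap: 0.293
```

>>> {"fn": "jog_arm", "kwargs": {"offset": [[0.017, 0, 0], [0.017, 0, 0], [0.017, 0, 0], [0.017, 0, 0], [0.017, 0, 0], [0, 0, 0]], "twist": [1.5, 1.5, 1.5, 1.5, 1.5, 0]}}

```text
t: 18.5
tool_pos: [634.0, -149.0, 166.3]
tool_rot: [0.668, 0.237, -0.664, 0.238]
contact_force: [-0.9, 2.3, 16.4]
finger_gap: 0.295
```

```bash
python3 -c "
from h import *
ft()"
```

```text
FT [-1.2   3.21 16.63  0.59  0.37  0.02]
t 18.8 pos [ 634.  -149.   166.2] x [ 5.3e-03 -5.0e-04 -1.0e+00] yaw(y) -50.57 F [-1.7  2.1 17. ] gap 0.294 q [-0.25  0.63  1.65  0.    0.86  0.63]
```

>>> {"fn": "jog_arm", "kwargs": {"offset": [[0.03, 0, 0], [0.02, 0, 0], [0.018, 0, 0], [0.018, 0, 0], [0, 0, 0]], "twist": [1.5, 1.5, 1.5, 1.5, 0]}}

```text
t: 19.3
tool_pos: [634.1, -149.2, 165.5]
tool_rot: [0.707, 0.056, -0.703, 0.057]
contact_force: [-1.9, 2.6, 17.3]
finger_gap: 0.296
```

>>> {"fn": "jog_arm", "kwargs": {"offset": [[0.018, 0, 0], [0.018, 0, 0], [0.018, 0, 0], [0, 0, 0], [0, 0, 0], [0, 0, 0]], "twist": [1.5, 1.5, 1.5, 0, 0, 0]}}

```text
t: 19.9
tool_pos: [634.2, -149.3, 165.0]
tool_rot: [0.705, -0.081, -0.7, -0.08]
contact_force: [-2.1, 2.2, 16.4]
finger_gap: 0.294
```

```bash
python3 -c "
from h import *
ft()"
```

```text
FT [-0.83  1.73 17.52  0.34  0.39  0.02]
t 20.2 pos [ 634.2 -149.3  165. ] x [ 0.0058 -0.0011 -1.    ] yaw(y) -103.07 F [-0.9  0.8 17.6] gap 0.293 q [-0.25  0.63  1.65  0.    0.86  1.55]
```

>>> {"fn": "jog_arm", "kwargs": {"offset": [[-0.3, 0, 0], [-0.5, 0, 0], [-0.5, 0, 0], [-1, 0, 0], [-2, 0, 0], [-2, 0, 0], [0, 0, 0], [0, 0, 0]], "twist": [0, 0, 0, 0, 0, 0, 0, 0]}}

```text
t: 21.0
tool_pos: [631.7, -149.1, 224.9]
tool_rot: [0.703, -0.081, -0.702, -0.08]
contact_force: [0.7, -0.2, -2.5]
finger_gap: 0.296
```

```bash
python3 -c "
from h import *
s,R=st([517.9,223.9,226],-90)
a=shot('side','l1.png')['image'][150:250,290:410]
cv2.imwrite('pics/l1.png',cv2.resize(a,(720,600),interpolation=2))"
```

```text
t 21.0 pos [ 631.7 -149.1  224.9] x [ 1.e-04 -1.e-04 -1.e+00] yaw(y) -103.07 F [ 0.7 -0.2 -2.5] gap 0.296 q [-0.25  0.55  1.63 -0.    0.97  1.55]
offset cm [ -0.11 -33.76  19.52]
twist units -2.61
```

View pics/l1.png

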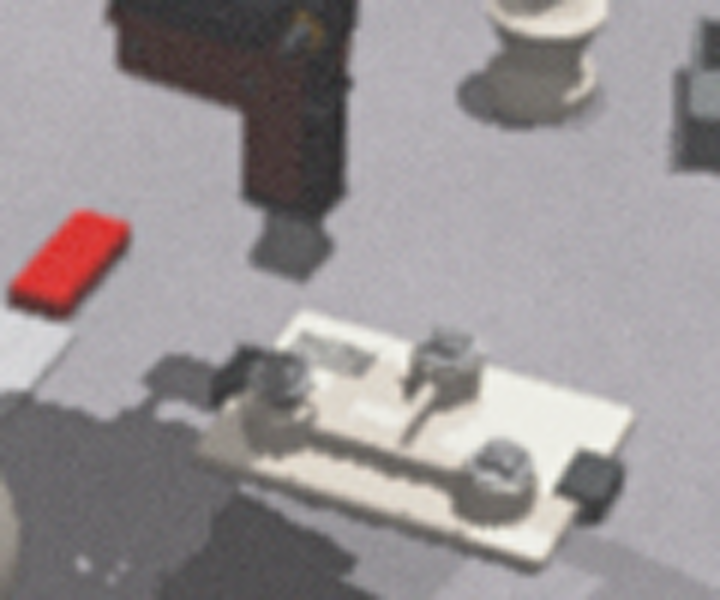

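>>> {"fn": "jog_arm", "kwargs": {"offset": [[0, -2.5, 1.4], [0, -4.1, 2.4], [0, -4.1, 2.4], [0, -4.1, 2.4], [0, -4.1, 2.4], [0, -4.1, 2.4], [0, -4.1, 2.4], [0, -4.1, 2.4]], "twist": [0, 0, 0, 0, 0, 0, 0, 0]}}

```text
t: 21.85
tool_pos: [523.7, 197.4, 223.7]
tool_rot: [-0.702, 0.081, 0.703, 0.08]
contact_force: [1.3, -0.5, -1.2]
finger_gap: 0.295
```

>>> {"fn": "jog_arm", "kwargs": {"offset": [[0, -2, 1], [0, 0, 0], [0, 0, 0], [0, 0, 0], [0, 0, 0]], "twist": [0, -1.3, -1.3, 0, 0]}}

```text
t: 22.35
tool_pos: [519.5, 217.5, 224.0]
tool_rot: [-0.707, 0.002, 0.708, 0.001]
contact_force: [-0.4, -0.8, -1.7]
finger_gap: 0.292
```

```bash
python3 -c "
from h import *
s,R=st([517.9,223.9,158],-90)"
```

```text
t 22.35 pos [519.5 217.5 224. ] x [-1.6e-03 -7.0e-04 -1.0e+00] yaw(y) -90.24 F [-0.4 -0.8 -1.7] gap 0.292 q [ 0.38  0.44  1.82 -0.    0.88  1.95]
offset cm [ 6.6  -0.64  0.15]
twist units -0.05
```

>>> {"fn": "jog_arm", "kwargs": {"offset": [[1, -0.64, 0.15], [2, 0, 0], [2, 0, 0], [1.7, 0, 0], [0, 0, 0], [0, 0, 0]], "twist": [0, 0, 0, 0, 0, 0]}}

```text
t: 22.95
tool_pos: [518.3, 224.1, 157.4]
tool_rot: [-0.707, 0.001, 0.708, 0.001]
contact_force: [0.5, 0.4, -2.1]
finger_gap: 0.294
```

```bash
python3 -c "
from h import *
s,R=st([517.9,223.9,128.6],-90)
a=shot('side','r1.png')['image'][290:370,290:390]
cv2.imwrite('pics/r1.png',cv2.resize(a,(750,600),interpolation=2))"
```

```text
t 22.95 pos [518.3 224.1 157.4] x [-1.2e-03 -4.0e-04 -1.0e+00] yaw(y) -90.13 F [ 0.5  0.4 -2.1] gap 0.294 q [0.39 0.54 1.85 0.   0.75 1.96]
offset cm [2.88 0.02 0.04]
twist units -0.03
```

View pics/r1.png

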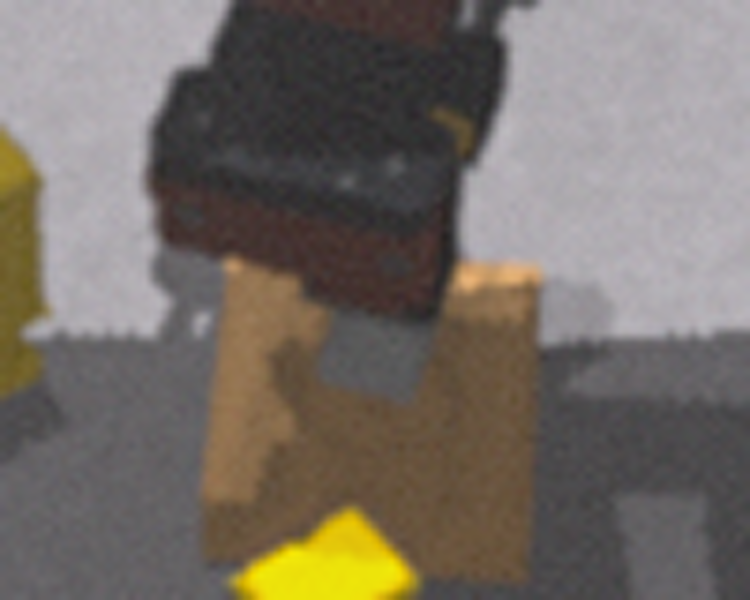

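>>> {"fn": "jog_arm", "kwargs": {"offset": [[0.6, 0, 0], [0.6, 0, 0], [0.6, 0, 0], [0.5, 0, 0], [0, 0, 0], [0, 0, 0]], "twist": [0, 0, 0, 0, 0, 0]}}

```text
t: 23.6
tool_pos: [518.4, 224.1, 134.7]
tool_rot: [-0.707, 0.0, 0.707, 0.0]
contact_force: [-0.2, -0.2, -1.3]
finger_gap: 0.297
```

>>> {"fn": "jog_arm", "kwargs": {"offset": [[0.2, 0, 0], [0.2, 0, 0], [0.1, 0, 0], [0, 0, 0], [0, 0, 0]], "twist": [0, 0, 0, 0, 0]}}

```text
t: 24.1
tool_pos: [518.5, 224.2, 129.9]
tool_rot: [0.707, -0.0, -0.707, -0.0]
contact_force: [1.4, 0.8, -1.2]
finger_gap: 0.297
```

>>> {"fn": "jog_arm", "kwargs": {"offset": [[0.1, 0, 0], [0, 0, 0], [0, 0, 0]], "twist": [0, 0, 0]}}

```text
t: 24.4
tool_pos: [518.5, 224.1, 128.9]
tool_rot: [-0.707, 0.0, 0.707, 0.0]
contact_force: [-0.8, 0.4, -1.7]
finger_gap: 0.299
```

>>> {"fn": "jog_arm", "kwargs": {"offset": [[0.1, 0, 0], [0, 0, 0], [0, 0, 0]], "twist": [0, 0, 0]}}

```text
t: 24.7
tool_pos: [518.6, 224.2, 128.6]
tool_rot: [0.707, -0.0, -0.707, -0.0]
contact_force: [-1.8, -0.7, 6.3]
finger_gap: 0.296
```

>>> {"fn": "jog_arm", "kwargs": {"offset": [[-0.1, 0, 0], [0, 0, 0], [0, 0, 0], [0, 0, 0], [0, 0, 0], [0, 0, 0], [0, 0, 0], [0, 0, 0]], "twist": [0, 0, 0, 0, 0, 0, 0, 0], "fingers": -1}}

```text
t: 25.5
tool_pos: [518.5, 224.1, 128.8]
tool_rot: [-0.707, 0.0, 0.707, 0.0]
contact_force: [1.5, 0.6, 0.7]
finger_gap: 0.972
```

>>> {"fn": "jog_arm", "kwargs": {"offset": [[-1, 0, 0], [-2, 0, 0], [-3, 0, 0], [-4, 0, 0], [-4, 0, 0], [-3, 0, 0], [0, 0, 0]], "twist": [0, 0, 0, 0, 0, 0, 0]}}

```text
t: 26.2
tool_pos: [520.4, 224.9, 304.3]
tool_rot: [0.71, 0.001, -0.704, -0.002]
contact_force: [0.1, 0.8, 0.2]
finger_gap: 1.001
```

>>> {"fn": "jog_arm", "kwargs": {"offset": [[0, 0, 3], [0, 0, 4.8], [0, 0, 4.8], [0, 0, 4.8], [0, 0, 4], [0, 0, 0], [0, 0, 0]], "twist": [0, 0, 0, 0, 0, 0, 0]}}

```text
t: 26.9
tool_pos: [304.0, 224.5, 299.0]
tool_rot: [0.707, 0.0, -0.707, 0.0]
contact_force: [0.9, 0.5, 0.3]
finger_gap: 1.001
```

```bash
python3 -c "
from fit import *
st()
T=avg('top','topE.png',6);S=avg('side','sideE.png',8)
g=lambda i,x,y,w,h:cv2.resize(i[y:y+h,x:x+w],(400,300),interpolation=2)
B=ld('sideB.png');t=T['image'];s=S['image']
cv2.imwrite('pics/e1.png',np.vstack([np.hstack([g(t,196,255,64,48),g(s,300,300,80,60)]),np.hstack([g(B['image'],316,192,48,36),g(s,316,192,48,36)])]))
# head sink: vertical image shift
a=B['image'][200:216,330:344].astype(np.float32).mean(2);b=s[200:216,330:344].astype(np.float32).mean(2)
print(cv2.phaseCorrelate(a,b))"
```

```text
t 26.9 pos [304.  224.5 299. ] x [ 6.e-04  3.e-04 -1.e+00] yaw(y) -89.98 F [0.9 0.5 0.3] gap 1.001 q [ 0.6   0.05  2.14 -0.    0.95  2.18]
((0.7113997870217164, -0.320670253322616), 1.2199628204107285)
```

View pics/e1.png

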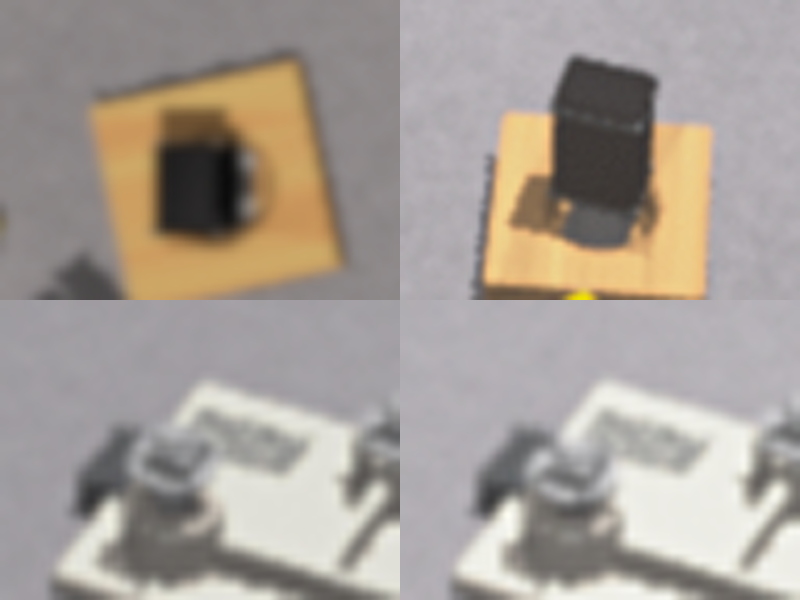

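```bash
python3 -c "
from rig import manip
print(manip.finish_job())"
```

```text
the job is handed in; nothing more can be done
None
```

I drove the proud screw in with the nut driver, put the driver back upright in its stand and handed the job in. No verdict is reported, so the results below are my own measurements.

- **Turn:** the tool turned 183° clockwise. Taking off at most about 10° of play in the socket, the screw turned about 3.0 rad.
- **Push:** the average readings while turning were about 18–20 N on the screw, counting the driver's weight. The force was only read between moves.
- **Sinking:** the tool sank 4.0 mm at nearly constant force, close to the 3.8 mm the thread gives for that turn.
- **Driver:** it touched the stand's floor at the same tool height as when I picked it up (128.6 mm), so it had not slipped in the grip. The final pictures show it upright in the hole, with the arm clear and the fingers open.

Checks that disagreed:
- **Camera position:** the top camera put the screw about 3 mm off in x from where the socket fitted. The first descent caught on the head's chamfer at about 7 N. I shifted the tool about 1 mm by the force and moment readings and it dropped on.
- **Sideways force:** up to about 4 N acted sideways on the tool while pressing, and I only partly trimmed it out.
- **Sink seen in the image:** my automatic image-shift check did not confirm the sinking. By eye, the screw sits clearly lower in the before and after crops. The tool height is the real evidence for the depth.

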